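Put the piping nozzles back on their stand in order of size

TASK

The washed piping nozzles go back on their stand in order of size, the way the posts are graded: the smallest nozzle over the smallest post and so on up to the largest over the largest, each standing tip up with its skirt flat on the board. Leave the cup of powder and the fluted cutter that stand among them where they are.

Things in the scene. Friction and masses are not known exactly. Their poses are not given: they have to be found in the camera images.
- nozzle_small: the smallest of four loose steel piping nozzles: a plain hollow cone, open at both ends, standing on its wide skirt; 40 mm tall, 32 mm across the skirt, 9 mm across the tip (straight taper), wall 1.5 mm. Origin: centre of the skirt's underside; z points up to the tip. Grasp the cone from above.
- nozzle_medium: the second smallest of four loose steel piping nozzles: a plain hollow cone, open at both ends, standing on its wide skirt; 52 mm tall, 39 mm across the skirt, 13 mm across the tip (straight taper), wall 1.5 mm. Origin: centre of the skirt's underside; z points up to the tip. Grasp the cone from above.
- nozzle_large: the second largest of four loose steel piping nozzles: a plain hollow cone, open at both ends, standing on its wide skirt; 64 mm tall, 46 mm across the skirt, 19 mm across the tip (straight taper), wall 1.5 mm. Origin: centre of the skirt's underside; z points up to the tip. Grasp the cone from above.
- nozzle_giant: the largest of four loose steel piping nozzles: a plain hollow cone, open at both ends, standing on its wide skirt; 76 mm tall, 53 mm across the skirt, 25 mm across the tip (straight taper), wall 1.5 mm. Origin: centre of the skirt's underside; z points up to the tip. Grasp the cone from above.
- post_small: the smallest of four white tapered posts on the fixed wooden stand: 16 mm tall, 7 mm across the foot, 5 mm near its rounded top. Origin: centre of its foot, on the board's upper face, 18 mm above the worktop; z up, x along the row towards the larger posts. It stands -91 mm from the middle of the 270 x 84 mm board. Nozzles drop over it loosely.
- post_medium: the second smallest of four white tapered posts on the fixed wooden stand: 26 mm tall, 10 mm across the foot, 7 mm near its rounded top. Origin: centre of its foot, on the board's upper face, 18 mm above the worktop; z up, x along the row towards the larger posts. It stands -36 mm from the middle of the 270 x 84 mm board. Nozzles drop over it loosely.
- post_large: the second largest of four white tapered posts on the fixed wooden stand: 32 mm tall, 15 mm across the foot, 11 mm near its rounded top. Origin: centre of its foot, on the board's upper face, 18 mm above the worktop; z up, x along the row towards the larger posts. It stands +26 mm from the middle of the 270 x 84 mm board. Nozzles drop over it loosely.
- post_giant: the largest of four white tapered posts on the fixed wooden stand: 38 mm tall, 22 mm across the foot, 17 mm near its rounded top. Origin: centre of its foot, on the board's upper face, 18 mm above the worktop; z up, x along the row towards the larger posts. It stands +93 mm from the middle of the 270 x 84 mm board. Nozzles drop over it loosely.
- cup: small clear plastic cup with white powder, loose, 50 mm across, 60 mm tall; it is not part of the job and stays where it is. Origin: centre of its underside.
- cutter: fluted steel pastry cutter ring, loose, 62 mm across, 28 mm tall; it is not part of the job and stays where it is. Origin: centre of its underside.
Things that resemble listed ones, but are neither listed nor needed, are in the scene too. Leave any pink or red look-alike of the nozzle_giant alone.

How it is judged:
At the end, for the whole second after the job is handed in: Each of the four nozzles stands over the post of its own rank: axis within 12 mm of the post's, skirt within 4 mm of the board's face, upright within 0.1 rad and at rest; cup and cutter are upright (within 0.2 rad) within 20 mm of where they started (horizontal distance between nozzle_small and post_small below 0.012 m and z of nozzle_small in the frame of post_small between -0.004 and 0.004 m and angle between each of nozzle_small, nozzle_medium, nozzle_large, nozzle_giant's own z axis and vertical below 0.1 rad and linear speed of each of nozzle_small, nozzle_medium, nozzle_large, nozzle_giant below 0.02 m/s and horizontal distance between nozzle_medium and post_medium below 0.012 m and z of nozzle_medium in the frame of post_medium between -0.004 and 0.004 m and horizontal distance between nozzle_large and post_large below 0.012 m and z of nozzle_large in the frame of post_large between -0.004 and 0.004 m and horizontal distance between nozzle_giant and post_giant below 0.012 m and z of nozzle_giant in the frame of post_giant between -0.004 and 0.004 m and distance of each of cup, cutter from where it was at the start of the episode below 0.02 m and angle between each of cup, cutter's own z axis and vertical below 0.2 rad); the robot touches nothing.
It fails at once if the cup or the cutter is pushed more than 20 mm or tipped over (distance of any of cup, cutter from where it was at the start of the episode above 0.02 m or angle between any of cup, cutter's own z axis and vertical above 0.2 rad).
It also fails if it takes over 109 s, if anything falls off the work surface, if the arm or the gripper's body presses on something with over 40 N, if the wrist force passes 120 N, or if a joint passes its speed limit or range.

ROBOT

A 7-joint arm with a two-finger parallel gripper is mounted at the origin on a cart in front of the work surface, level with it; the furniture and walls round the work are solid. World frame = base frame: x ahead of the robot, y to its left, z up, the work surface at z = 0. Lengths are in m, angles in rad, forces in N, time in s.
With the tool pointing down it reaches from about 0.35 to 0.9 m from the base axis. Payload 19.9 kg.
Tool frame: the origin (TCP) lies between the finger pads; the fingertips stand 19 mm ahead of it and the grasp point (between the pads) is the TCP; z points along the fingers, y is the line along which they close (so a half turn about z gives the same grasp; the last joint's range is limited). The gripper opens to 94 mm and grips with 3 to 60 N. Pads are 16 mm wide; open, the fingers measure 119 mm over their backs; the gripper's body (75 mm by 177 mm) begins 78 mm behind the grasp point.
Start: joints at [-1.179, 0.417, -0.01, 1.614, 0.005, 1.111, -0.053], TCP at [0.262, 0.567, 0.224] pointing down, gripper open.
Joint ranges: [-2.81, 2.81], [-0.39, 2.02], [-1.27, 1.25], [0.06, 2.57], [-1.19, 4.33], [0.19, 2], [-2.82, 2.82]. Speed limits (rad/s): [1.89, 1.89, 2.39, 2.39, 3.01, 3.01, 3.01].

INTERFACE

Orientations are given as a 3x3 rotation matrix whose columns are the frame's x, y, z axes.
In Python, from rig import robot gives the robot as it stands. Calls block until the motion is done:
- robot.move_ptp(position, orientation): joint-space move of the TCP to a pose.
- robot.move_linear(position, velocity=0.15, frame=None, threshold=None): straight line of the TCP; frame=None keeps the orientation; velocity is the mean speed in m/s. With threshold (N) it stops when the force on the tool has changed by that much, and returns True; else False.
- robot.goto_joints(angles): joint-space move.
- robot.gripper_to(opening): finger opening in m; the grip force is fixed at half the most; returns when the fingers have stopped.
- robot.pause(seconds).
- robot.ik(position, orientation): joint angles nearest the present ones, or None.
- robot.get_state(): the state.
- robot.grab_frame(name): name is "scene" or "top"; returns the picture (384x512x3 uint8, red, green, blue); there is no depth.
- robot.camera_info(name): a dict with "fx", "fy", "cx", "cy" (pixels), "dist" ([k1, k2, p1, p2, k3] as OpenCV has them; the pictures are not rectified), "rvec" (rotation vector, rad) and "tvec" (3), from world to camera coordinates, as OpenCV has them. Camera axes: x right, y down, z forward; pixel columns grow to the right and rows downward; lengths in m; the calibration is good to about 2 mm. A picture is of the moment at which its call begins. camera_info takes no time and is no camera call.
A pose or a line that the arm cannot do raises robot.PlanningError and nothing moves.
- robot.sign_off(): hands the job in; it is judged then, once.
The state is a dict: "time": time; "qpos": joint angles; "joint_vel": joint speeds; "effort": joint torques, N m; "ee_pos": TCP position; "tool_rot": TCP orientation; "force": force on the tool from outside, world axes, zero at the start; "moment": the same for the moment, N m; "opening": finger opening in m; "grasp_force": force on a finger pad.
Only numpy, scipy, OpenCV 4.12 (cv2) and the standard library are available. Lean on these libraries where they do the work, as an engineer would, in place of code of your own. Each camera call takes 0.05 s, during which the arm holds its last target. There are 200 camera calls.

## Working session

There is one attempt and no reset: what is moved stays moved. The work goes in short steps, each a Python script; the robot and the scene stay as the last script left them, time stands still between calls to the robot, and variables do not carry over. Pictures are saved under pics/ and viewed, at most 14 in all, crops included, and the job is handed in when it is done.

```bash
ls; mkdir -p pics
python3 - <<'E'
from rig import robot
import cv2
for n in("scene","top"):
    f=robot.grab_frame(n); cv2.imwrite(f"pics/{n}0.png",f[:,:,::-1]); 
    cv2.imwrite(f"pics/{n}0b.png",cv2.resize(f[:,:,::-1],(800,600),interpolation=cv2.INTER_CUBIC))
    print(n,robot.camera_info(n))
s=robot.get_state();print(s["time"],s["ee_pos"],s["tool_rot"],s["opening"])
E
```

```text
pics
scene {'fx': 391.2343485810564, 'fy': 391.2343485810564, 'cx': 256.63217364203365, 'cy': 193.36852418989568, 'dist': array([-0.03838537,  0.        ,  0.        ,  0.        ,  0.        ]), 'rvec': array([ 2.29070599, -0.60300103,  0.22174221]), 'tvec': array([-0.45590545,  0.21181302,  0.86073934])}
top {'fx': 369.1760022290067, 'fy': 369.1760022290067, 'cx': 255.468546096111, 'cy': 192.46099835490097, 'dist': array([-0.09674719,  0.        ,  0.        ,  0.        ,  0.        ]), 'rvec': array([ 2.12837094, -2.18086196,  0.15828134]), 'tvec': array([0.0088439 , 0.53082397, 1.18773249])}
0.1 [0.26202223 0.56708066 0.22388257] [[-9.07796654e-01  4.19410411e-01 -3.77056077e-04]
 [ 4.19410570e-01  9.07796059e-01 -1.04340332e-03]
 [-9.53241967e-05 -1.10533935e-03 -9.99999385e-01]] 0.09411569007036248
```

View pics/scene0b.png

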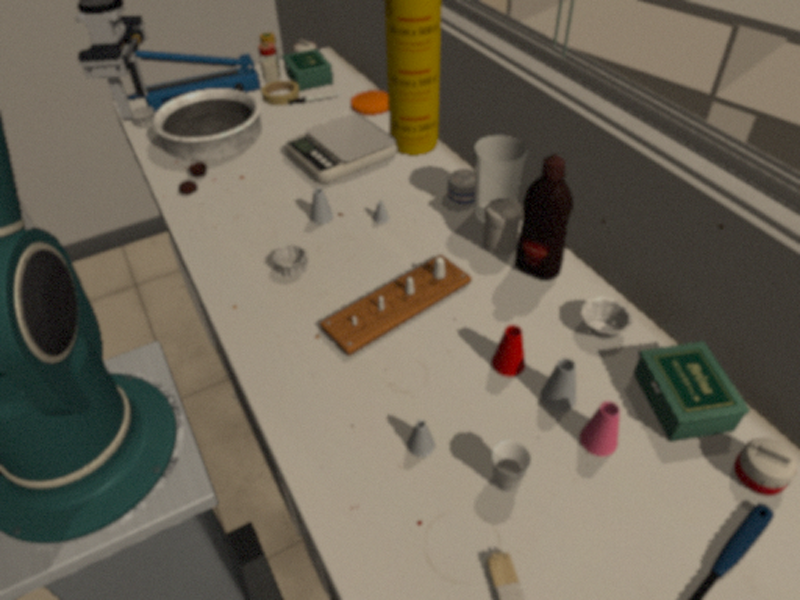

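View pics/top0b.png

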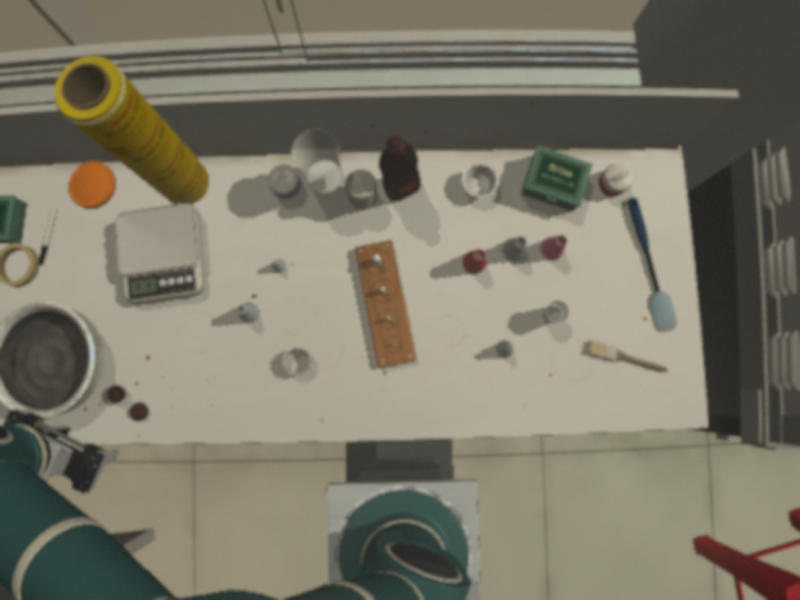

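The scene view (800x600) shows four grey cones at (320,205), (380,210), (420,438) and (560,380). The decoys are the red cone (508,350) and the pink cone (602,430). The cup is at (510,465), the fluted cutter at (288,262), and a similar bowl at (605,317). The posts run from (353,320) to (440,265).
In the top view the cones are at (248,312), (278,266), (503,348) and (515,248), and the posts run from (391,345) to (376,260).

Next I'll take one set of close crops to measure and identify them.

```bash
cat > h.py <<'E'
import numpy as np, cv2
from rig import robot
def cam(n):
    c=robot.camera_info(n); K=np.array([[c["fx"],0,c["cx"]],[0,c["fy"],c["cy"]],[0,0,1]])
    R=cv2.Rodrigues(np.array(c["rvec"]))[0]; return K,c["dist"],R,np.array(c["tvec"])
def ray(n,uv):
    K,d,R,t=cam(n); p=cv2.undistortPoints(np.array([[uv]],float),K,d).ravel()
    return -R.T@t, R.T@np.array([p[0],p[1],1])
def plane(n,uv,z):
    o,v=ray(n,uv); return o+v*(z-o[2])/v[2]
def tri(a,b):   # pixel in scene, pixel in top
    (o1,v1),(o2,v2)=ray("scene",a),ray("top",b)
    s=np.linalg.lstsq(np.c_[v1,-v2],o2-o1,rcond=None)[0]
    p,q=o1+s[0]*v1,o2+s[1]*v2; return (p+q)/2,np.linalg.norm(p-q)
def proj(n,P):
    K,d,R,t=cam(n); return cv2.projectPoints(np.atleast_2d(P).astype(float),R,t,K,d)[0][:,0]
def tile(img,cx,cy,w,px):
    s=px/w; x0,y0=int(cx-w/2),int(cy-w/2)
    im=cv2.resize(img[y0:y0+w,x0:x0+w],(px,px),interpolation=cv2.INTER_CUBIC)
    for k in range(0,w):
        if (x0+k)%10==0:
            X=int((k+.5)*s); cv2.line(im,(X,0),(X,6),(0,0,255),1); cv2.putText(im,str(x0+k),(X-8,16),0,.33,(0,0,255),1)
        if (y0+k)%10==0:
            Y=int((k+.5)*s); cv2.line(im,(0,Y),(6,Y),(0,0,255),1); cv2.putText(im,str(y0+k),(8,Y+4),0,.33,(0,0,255),1)
    return im
E
python3 - <<'E'
from h import *
s=cv2.imread("pics/scene0.png");t=cv2.imread("pics/top0.png")
A=[(320,205),(380,210),(420,438),(560,380)];B=[(248,312),(278,266),(503,348),(515,248)]
r1=np.hstack([tile(s,x*.64,y*.64,40,200) for x,y in A]);r2=np.hstack([tile(t,x*.64,y*.64,40,200) for x,y in B])
cv2.imwrite("pics/crops.png",np.vstack([r1,r2]))
cv2.imwrite("pics/board.png",np.hstack([tile(s,395*.64,303*.64,100,400),tile(t,386*.64,303*.64,90,400)]))
for a,b in zip(A,B): print(plane("top",(b[0]*.64,b[1]*.64),0.02).round(3),plane("scene",(a[0]*.64,a[1]*.64),0.02).round(3))
E
```

```text
[0.516 0.322 0.02 ] [0.523 0.339 0.02 ]
[0.616 0.257 0.02 ] [0.619 0.262 0.02 ]
[ 0.426 -0.224  0.02 ] [ 0.424 -0.23   0.02 ]
[ 0.644 -0.261  0.02 ] [ 0.655 -0.248  0.02 ]
```

View pics/crops.png

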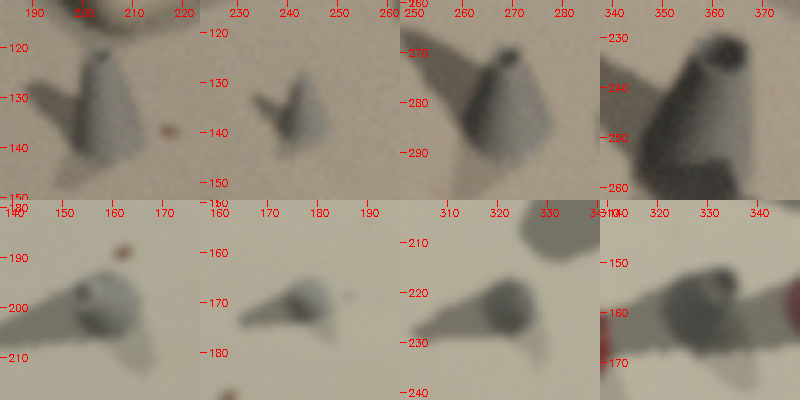

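View pics/board.png

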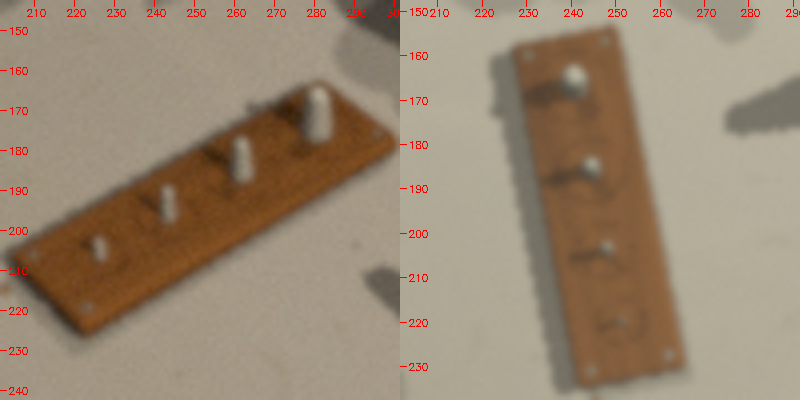

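The crops identify the sizes by skirt width in the top view:

| Cone | Skirt width | Tip, scene (px) | Skirt, top (px) | Rank |
|---|---|---|---|---|
| 1 | about 13.5 px | (203.5,121.7) | (158.5,199.5) | large |
| 2 | about 9.5 px | (243,128.5) | (178.2,169.6) | small |
| 3 | about 11 px | (269.4,270.6) | (322.4,222.6) | medium |
| 4 | about 15 px | (363,232.5) | (327.6,159) | giant |

The posts are white on an orange board. In the top view they run from (251,220) for the small one to (241,164) for the giant.

Next I'll triangulate.

Run:
```python
from h import *
T=cv2.imread("pics/top0.png"); S=cv2.imread("pics/scene0.png")
tips={"large":((203.5,122),(154.2,197.2)),"small":((243,129),(175.8,168.3)),"medium":((269.4,271),(323.6,220.8)),"giant":((363.2,233),(333,153.8))}
sk={"large":(158.5,199.5),"small":(178.2,169.8),"medium":(322.4,222.6),"giant":(327.6,159)}
for n,(a,b) in tips.items():
    p,e=tri(a,b); print(n,"tip",p.round(4),"gap",e.round(4),"skirt top",plane("top",sk[n],0.004).round(4))
posts={"small":((225.9,203),(250.9,220)),"medium":((243,190),(248.2,203.1)),"large":((261.2,178.3),(244.5,184.7)),"giant":((280.5,166),(240.9,164))}
for n,(a,b) in posts.items():
    p,e=tri(a,b); print("post",n,p.round(4),e.round(4))
from scipy.spatial import ConvexHull
for nm,img in(("top",T),("scene",S)):
    h=cv2.cvtColor(img,cv2.COLOR_BGR2HSV); m=cv2.inRange(h,(5,90,60),(20,255,255))
    n,l,st,c=cv2.connectedComponentsWithStats(m); ref=(245,194) if nm=="top" else (252,194)
    k=min(range(1,n),key=lambda i:np.hypot(*(c[i]-ref))+(1e4 if st[i,4]<500 else 0))
    cn=max(cv2.findContours((l==k).astype(np.uint8),0,1)[0],key=cv2.contourArea)[:,0]
    P=np.array([plane(nm,q,.018)[:2] for q in cn]); r=cv2.minAreaRect((P*1000).astype(np.float32)); print(nm,"board",r)
    if nm=="top":
        b=cv2.boxPoints(r)/1000; print(b.round(4))
# skirt shapes: dark mask, low saturation, top view
```

```text
large tip [0.519  0.326  0.0637] gap 0.0009 skirt top [0.519  0.3269 0.004 ]
small tip [0.6184 0.26   0.0418] gap 0.0008 skirt top [0.6205 0.2596 0.004 ]
medium tip [ 0.4299 -0.2246  0.0443] gap 0.0017 skirt top [ 0.427  -0.2284  0.004 ]
giant tip [ 0.6469 -0.2607  0.0765] gap 0.0006 skirt top [ 0.6465 -0.2575  0.004 ]
post small [0.4403 0.0132 0.0319] 0.0001
post medium [0.4946 0.0209 0.0448] 0.001
post large [0.555  0.0318 0.0489] 0.0018
post giant [0.6224 0.0427 0.0542] 0.0044
top board ((530.2763061523438, 27.443313598632812), (265.29364013671875, 81.11543273925781), 10.011833190917969)
[[ 0.3926  0.0443]
 [ 0.4067 -0.0356]
 [ 0.668   0.0106]
 [ 0.6539  0.0904]]
scene board ((528.6054077148438, 23.25662612915039), (270.0200500488281, 91.37586975097656), 9.964897155761719)
```

Triangulated tip heights are 64, 42, 44 and 76 mm. The posts lie on a row about (0.530, 0.0275) at 10° yaw, which agrees with the board rectangle. Small and medium are close in measured height, so the grip width will also check them. I'll start with the large nozzle.

```bash
cat >> h.py <<'E'
C=np.array([.5300,.0275]); A=np.radians(10); U=np.array([np.cos(A),np.sin(A)])
OFF=dict(small=-.091,medium=-.036,large=.026,giant=.093)
DIM=dict(small=(.040,.032,.009),medium=(.052,.039,.013),large=(.064,.046,.019),giant=(.076,.053,.025))
TIPZ=dict(small=.018,medium=.023,large=.030,giant=.036)   # fingertip height in grasp, just above cone's centroid
def down(yaw):   # closing line at angle yaw from world x; of the two half turns the nearer to the present
    y=np.array([np.cos(yaw),np.sin(yaw),0]); z=np.array([0,0,-1.]); return np.c_[np.cross(y,z),y,z]
def ptp(p,yaw):
    q0=np.array(robot.get_state()["qpos"]); c=[]
    for a in(yaw,yaw+np.pi):
        q=robot.ik(p,down(a))
        if q is not None: c.append((np.abs(np.array(q)-q0).max(),a))
    robot.move_ptp(p,down(min(c)[1]))
def pick(n,xy,yaw):
    z=TIPZ[n]+.019; ptp([*xy,z+.11],yaw); robot.move_linear([*xy,z],velocity=.2)
    robot.gripper_to(0.0); s=robot.get_state()
    w=DIM[n][1]-(DIM[n][1]-DIM[n][2])*TIPZ[n]/DIM[n][0]
    print(n,"t",s["time"],"opening",s["opening"],"expected",round(w,4),"force",s["grasp_force"])
    return abs(s["opening"]-w)<.005
def place(n,yaw=A+np.pi/2):
    z=TIPZ[n]+.019; x,y,_=robot.get_state()["ee_pos"]; robot.move_linear([x,y,z+.13],velocity=.25)
    t=C+U*OFF[n]; ptp([*t,z+.13],yaw); robot.move_linear([*t,z+.028],velocity=.2)
    hit=robot.move_linear([*t,z+.017],velocity=.04,threshold=4); s=robot.get_state()
    print("placed: hit",hit,"dz",s["ee_pos"][2]-z,"opening",s["opening"])
    robot.gripper_to(min(.09,s["opening"]+.03)); robot.move_linear([*t,z+.13],velocity=.25)
def snap(name,w=100):
    s=robot.grab_frame("scene")[:,:,::-1]; t=robot.grab_frame("top")[:,:,::-1]
    cv2.imwrite(name,np.hstack([tile(s,252,190,w,400),tile(t,247,194,w,400)]))
E
python3 - <<'E'
from h import *
if pick("large",(.519,.3265),A+np.pi/2):
    place("large"); robot.gripper_to(.09); s=robot.get_state(); print(s["time"])
E
```

```text
large t 3.15 opening 0.030483983291856972 expected 0.0333 force 29.329220093097774
placed: hit True dz 0.017527837764525073 opening 0.030545103636534406
7.85
```

Run:
```python
from h import *
if pick("small",(.6195,.2598),A+np.pi/2):
    place("small"); robot.gripper_to(.09)
s=robot.get_state(); print(s["time"])
ptp([.45,-.2,.25],A+np.pi/2)
snap("pics/s1.png")
```

```text
small t 10.6 opening 0.01898059785528966 expected 0.0217 force 28.830671029063524
placed: hit True dz 0.01733426792859255 opening 0.018971898508538674
15.4667
```

View pics/s1.png

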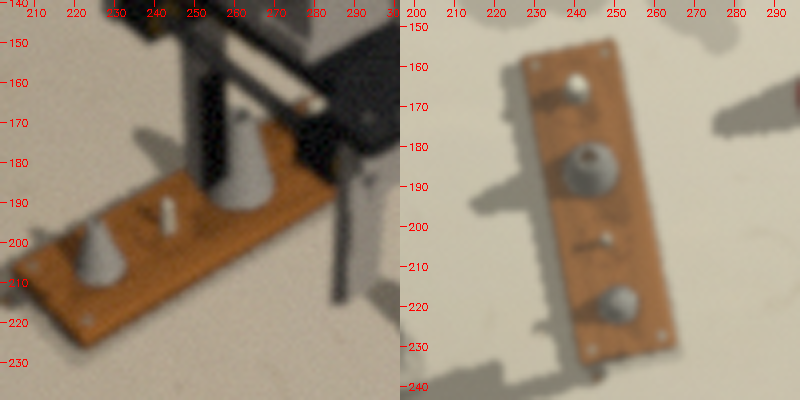

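Large sits over its post at top (246,187) and small at top (254,219), both upright on the board. Medium is next, then giant, gripping across the red–giant–pink line.

Run:
```python
from h import *
if pick("medium",(.4285,-.227),A+np.pi/2):
    place("medium"); robot.gripper_to(.09)
    h=cv2.cvtColor(cv2.imread("pics/top0.png"),cv2.COLOR_BGR2HSV)
    m=cv2.inRange(h,(150,80,40),(180,255,255))|cv2.inRange(h,(0,120,40),(4,255,255)); m[:,:290]=0;m[:,370:]=0;m[:140]=0;m[190:]=0
    c=cv2.connectedComponentsWithStats(m); P=[plane("top",q,.025)[:2] for q,s in zip(c[3][1:],c[2][1:]) if s[4]>30]; print(np.round(P,3))
    print(robot.get_state()["time"])
    d=P[1]-P[0]; yaw=np.arctan2(d[1],d[0])+np.pi/2; print(yaw)
    if len(P)==2 and pick("giant",(.6465,-.259),yaw):
        place("giant"); s=robot.get_state(); print(s["time"])
        ptp([.45,-.3,.3],A+np.pi/2); robot.pause(.5); snap("pics/s2.png")
        cv2.imwrite("pics/s2f.png",cv2.resize(robot.grab_frame("top")[:,:,::-1],(800,600)))
```

```text
medium t 18.7083 opening 0.024955266882409975 expected 0.0275 force 29.077851647453627
placed: hit True dz 0.017448563207664032 opening 0.02475381512176523
[[ 0.645 -0.341]]
23.3417Traceback (most recent call last):
  File "<stdin>", line 8, in <module>
IndexError: list index out of range
```

Run:
```python
from h import *
r,p=plane("top",(304,167),.025)[:2],np.array([.645,-.341]); d=p-r; yaw=(np.arctan2(d[1],d[0])+np.pi/2); print(r,yaw)
if pick("giant",(.6465,-.259),yaw):
    place("giant"); s=robot.get_state(); print(s["time"])
    ptp([.40,-.35,.3],A+np.pi/2); robot.pause(.5); snap("pics/s2.png")
    cv2.imwrite("pics/s2f.png",cv2.resize(robot.grab_frame("top")[:,:,::-1],(800,600)))
```

```text
[ 0.61565603 -0.17088554] 0.17081450850340785
giant t 26.1333 opening 0.03779868648519007 expected 0.0397 force 29.407727524624878
placed: hit True dz 0.017471689840597493 opening 0.03818923074488875
30.2167
```

View pics/s2.png

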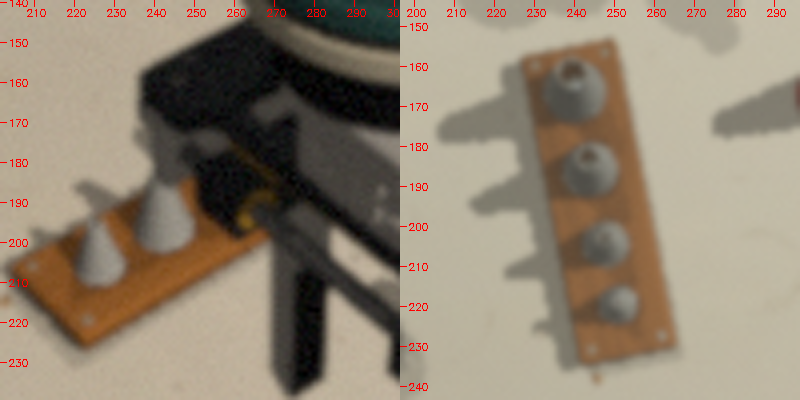

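View pics/s2f.png

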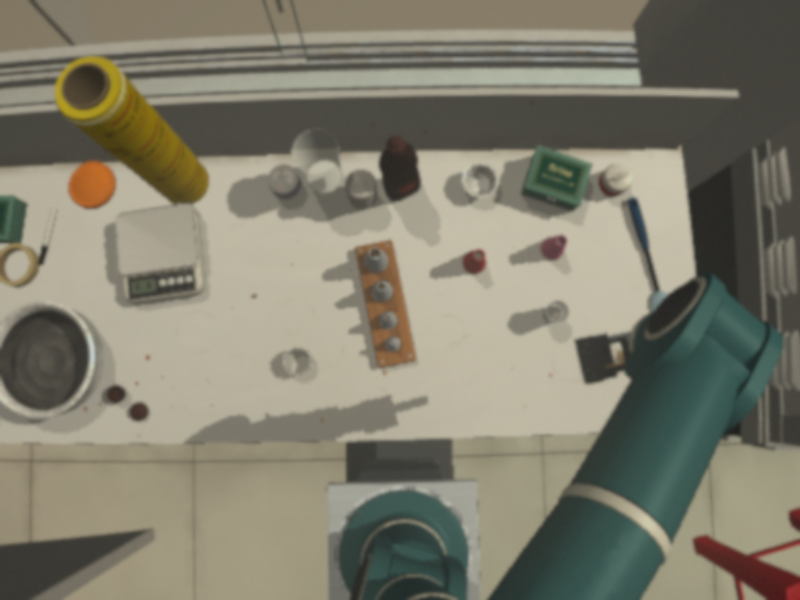

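All four nozzles are on the board, and the cup (556,312) and cutter (293,362) haven't moved. The arm blocks the scene view of the two larger nozzles, so I'll clear it for a last check.

Run:
```python
from h import *
robot.goto_joints([-1.179, 0.417, -0.01, 1.614, 0.005, 1.111, -0.053]); snap("pics/s3.png"); print(robot.get_state()["time"])
```

```text
35.9167
```

View pics/s3.png

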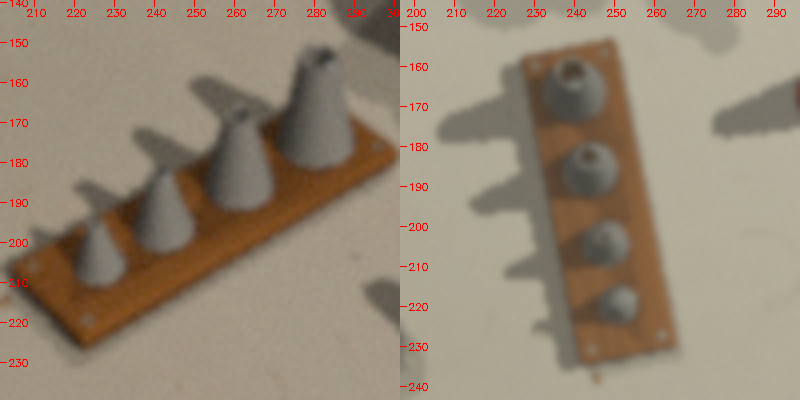

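All four stand upright in order, flat on the board: in the scene view, small at (225,203), medium (243,193), large (261,180) and giant (281,165).

```bash
python3 -c "
from rig import robot
print(robot.sign_off())"
```

```text
the job is handed in; nothing more can be done
None
```

I handed the job in after about 36 s: the final pictures show all four nozzles upright on their own posts in size order, and the cup and cutter where they started; no verdict came back.

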